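Load the UV curing hood with repaired radios

ROBOT

A 6-joint arm with a two-finger parallel gripper is mounted at the origin on the work surface. World frame = base frame: x ahead of the robot, y to its left, z up, the work surface at z = 0. Lengths are in mm, angles in rad, forces in N, time in s.
With the tool pointing down it reaches from about 300 to 775 mm from the base axis. Payload 14.6 kg.
Tool frame: the origin (TCP) lies at the very end of the fingers, on their centre line; the grasp point (between the pads) lies 19 mm behind it; z points along the fingers, y is the line along which they close (so a half turn about z gives the same grasp; the last joint's range is limited). The gripper opens to 94 mm and grips with 3 to 60 N. Pads are 16 mm wide; open, the fingers measure 119 mm over their backs; the gripper's body (75 mm by 177 mm) begins 78 mm behind the grasp point.
Start: joints at [-1.207, 0.3, 1.521, -0, 1.321, -0.067], TCP at [229.671, -499.74, 205.446] pointing down, gripper open.
Joint ranges: [-3.03, 3.03], [-0.79, 2.21], [0.23, 2.52], [-1.04, 4.18], [0, 3.07], [-2.55, 2.55]. Speed limits (rad/s): [2.22, 2.22, 2.57, 3.14, 3.14, 3.14].

INTERFACE

Orientations are given as [roll, pitch, yaw] about the fixed x, y, z axes, in that order (R = Rz(yaw) Ry(pitch) Rx(roll)).
In Python, from cell import manip gives the robot as it stands.
- The arm moves only by the tool servo_tool, never from a script. Its argument "motion" is a list that holds one entry, the list of rows, each a list of 7 numbers: the shift along the world's x, y, z as a fraction of full scale, then the turn, a rotation vector about the world's x, y, z as a fraction of full scale, then the closure, from 0 (fully open) to 1 (shut). In form: [[[x, y, z, rx, ry, rz, gripper], ...]]. A call has 1 to 10 rows; each row is the pose to reach, as a shift and turn from the pose commanded when the call began, turning the shorter way round; what a row does not reach only later rows make up. Full scale, the value 1, is 0.5 m for a shift and pi rad for a turn. A row lasts 1/10 s, in which the tool goes at most 50 mm and 8.59 degrees, less where a joint would pass 70% of its speed; a pose out of reach is approached as far as the arm can. A call with a number of a shift or a turn outside -1 to 1 is refused whole. A call with a gripper value outside its range is refused whole. The fingers move at their own pace and stop on an object; "newtons" is the grip in N (left out, the last holds). Time passes only in rows, so rows that repeat a pose let the fingers close. It gives the time, the measured TCP pose, the force, the opening and the grip force at its end, in the units of the state.
- manip.read_state(): the state, without advancing time (a new reading comes with each control period).
- manip.camera(name): name is "scene" or "side" or "wrist"; returns a dict with "frame" (420x560x3 uint8, red, green, blue), "range_z" (420x560 float32, mm along the optical axis (not along the pixel's ray), 0 where there is no reading), "vfov" (degrees; the focal length in pixels is half the picture's height over the tangent of half this angle, whatever the lens; pixels are square), "cx", "cy" (the principal point, pixels), "cam_to_world" (4x4, takes a point from camera to world coordinates). Camera axes: x right, y down, z forward; pixel columns grow to the right and rows downward; lengths in mm; the calibration is good to about 2 mm. A picture is of the moment at which its call begins.
- manip.sign_off(): hands the job in; it is judged then, once.
The state is a dict: "clock": time; "joints": joint angles; "qd": joint speeds; "effort": joint torques, N m; "eef_pos": TCP position; "eef_rot": TCP orientation; "wrist_force": force on the tool from outside, world axes, zero at the start; "moment": the same for the moment, N m; "finger_gap": finger opening in mm; "finger_force": force on a finger pad.
Only numpy, scipy, OpenCV 4.12 (cv2) and the standard library are available. Lean on these libraries where they do the work, as an engineer would, in place of code of your own. Each camera call takes 0.05 s, during which the arm holds its last target. There are 200 camera calls.

TASK

The two-way radios on this repair bench have freshly glued display windows and must go into the UV curing hood: flip the cam lever to free the sash, raise the sash fully and lock it up with the lever, and then pull the tray right out. Lay every radio flat on the tray's floor, window up and not stacked, and push the tray fully home while the sash is still locked up. Then free the lever, lower the sash fully and lock it down with the lever, leaving the other things on the bench alone.

Things in the scene. Friction and masses are not known exactly. Their poses are not given: they have to be found in the camera images.
- hood: UV curing hood, fixed: white roof, amber side walls, metal back. Origin on the table, middle of its front plane; -x points out of its front towards the robot (within 0.12 rad), +y to the robot's left. Reaches 180 mm back, 146 mm to each side, 184 mm up; a guide post 200 mm tall, 14 mm deep stands before the front plane at y = +-140 mm
- sash (a joint): vertical sliding amber window, 264 mm wide, 4 to 12 mm ahead of the hood's front plane: 0 = fully down (lower edge 34 mm above the table: a tray passes under, a radio does not), 0.11 m = fully up (stop). Stays where left; 10 N moves it up, 3 N down. With the cam locked it has only about 5 mm of play
- sash_handle (a point): middle of the sash's black handle, a level bar 110 mm long (hood y), 12 mm thick (x), 14 mm high, 30 mm above the sash's top edge on two stems 90 mm apart; this point is 212 mm above the table with the sash down, 322 mm with it up. Can be pinched from above, fingers closing along the hood's x
- cam (a joint): level-swinging cam lever at the left of the hood's front: 0 = free, arm straight forwards (hood -x); 1.57 rad = locked, arm straight out sideways (hood +y); free to locked is clockwise from above. Stays where left, 2 N moves it. Locks (above 1.25) only with the sash within 5 mm of fully down or up, else it jams on the sash's side rail; below 0.28 the sash is free
- cam_pivot (a point): point on the cam lever's vertical pivot axis, 143 mm above the table (the height of the post's grip point); fixed on the hood, 30 mm ahead of its front plane and 168 mm to its +y side
- cam_knob (a point): grip point, 143 mm above the table, on the cam lever's upright round red post: 16 mm diameter, at the arm's end 72 mm from the pivot axis, from 115 mm (the arm's top) to 165 mm above the table; moves with the lever. Can be pinched or pushed from above
- tray (a joint): steel tray sliding level on rails: 0 = fully home in the hood, 0.145 m = pulled right out (hood -x). Stays where left, 2 to 3 N moves it. Starts up to 15 mm ajar
- tray_floor (a point): centre of the tray's inner floor, 14 mm above the table; axes as the hood's; moves with the tray. Inner floor 150 mm (x) by 244 mm (y), with 5 mm thick walls that rise 12 mm above it. With the tray home it lies 85 mm behind the hood's front plane
- tray_handle (a point): point, 50 mm above the table, in the tray's black upright handle blade: 12 mm thick (hood x), 80 mm wide (y), from 14 to 64 mm above the table, 167 mm ahead (-x) of the tray floor's centre; with the tray home it stands outside, 82 mm ahead of the hood's front plane. Can be pinched from above (fingers closing along the hood's x), or pushed
- radio0: two-way radio, yellow body 90 x 42 x 34 mm (x, y, z), 130 to 210 g, with a dark display window and six black keys on its top face and a black antenna stub, 15 mm thick, sticking out 22 mm beyond the +x end; origin at the centre of the body's underside, +x towards the antenna, +z out of the window. Starts lying window up on the table. May be absent
- radio1: two-way radio, blue body 90 x 42 x 34 mm (x, y, z), 130 to 210 g, with a dark display window and six black keys on its top face and a black antenna stub, 15 mm thick, sticking out 22 mm beyond the +x end; origin at the centre of the body's underside, +x towards the antenna, +z out of the window. Starts lying window up on the table. May be absent
- radio2: two-way radio, orange body 90 x 42 x 34 mm (x, y, z), 130 to 210 g, with a dark display window and six black keys on its top face and a black antenna stub, 15 mm thick, sticking out 22 mm beyond the +x end; origin at the centre of the body's underside, +x towards the antenna, +z out of the window. Starts lying window up on the table. May be absent
- radio3: two-way radio, grey body 90 x 42 x 34 mm (x, y, z), 130 to 210 g, with a dark display window and six black keys on its top face and a black antenna stub, 15 mm thick, sticking out 22 mm beyond the +x end; origin at the centre of the body's underside, +x towards the antenna, +z out of the window. Starts lying window up on the table. May be absent
- multimeter: yellow multimeter 140 x 70 x 36 mm, loose on the table; not part of the job, leave it alone
- spool: blue spool, 64 mm across, 44 mm high, loose on the table; not part of the job, leave it alone
- driver: screwdriver with a red handle, 180 mm long, along its x, loose on the table; not part of the job, leave it alone
- flux: white bottle, 44 mm across, 110 mm high, loose on the table; not part of the job, leave it alone
- partsbox: clear divided parts box 130 x 90 x 40 mm, loose on the table; not part of the job, leave it alone
- adapter: black power adapter 85 x 50 x 32 mm, loose on the table; not part of the job, leave it alone
Things that resemble listed ones, but are neither listed nor needed, are in the scene too. What is shaped like the radio0 but green or red is not meant.

How it is judged (in metres and radians):
On the way, in this order (a step that is already met when the one before it is completed fails the run):
1. the cam lever is flipped to free, the sash still down (value of joint cam below 0.28 rad and value of joint sash below 0.01 m), for 0.1 s.
2. the sash is raised fully (value of joint sash above 0.099 m), for 0.2 s.
3. the cam lever locks the raised sash (value of joint sash above 0.099 m and value of joint cam above 1.25 rad), for 0.2 s.
4. the tray is pulled out, sash locked up (all of step 3 and value of joint tray above 0.12 m), for 0.2 s.
5. every radio lies flat and window up on the floor of the pulled-out tray, released (value of joint tray above 0.12 m and x of radio0 in the frame of tray_floor between -0.06 and 0.06 m and y of radio0 in the frame of tray_floor between -0.11 and 0.11 m and z of radio0 in the frame of tray_floor between -0.006 and 0.007 m and angle between each of radio0, radio1, radio2, radio3's own z axis and vertical below 0.12 rad and x of radio1 in the frame of tray_floor between -0.06 and 0.06 m and y of radio1 in the frame of tray_floor between -0.11 and 0.11 m and z of radio1 in the frame of tray_floor between -0.006 and 0.007 m and x of radio2 in the frame of tray_floor between -0.06 and 0.06 m and y of radio2 in the frame of tray_floor between -0.11 and 0.11 m and z of radio2 in the frame of tray_floor between -0.006 and 0.007 m and x of radio3 in the frame of tray_floor between -0.06 and 0.06 m and y of radio3 in the frame of tray_floor between -0.11 and 0.11 m and z of radio3 in the frame of tray_floor between -0.006 and 0.007 m and linear speed of each of radio0, radio1, radio2, radio3 below 0.03 m/s and contact force between the fingers and radio0 below 0.1 N and contact force between the fingers and radio1 below 0.1 N and contact force between the fingers and radio2 below 0.1 N and contact force between the fingers and radio3 below 0.1 N), for 0.3 s.
6. the loaded tray is pushed home while the sash is still locked up (all of step 3 and value of joint tray below 0.012 m and x of radio0 in the frame of tray_floor between -0.06 and 0.06 m and y of radio0 in the frame of tray_floor between -0.11 and 0.11 m and z of radio0 in the frame of tray_floor between -0.006 and 0.007 m and angle between each of radio0, radio1, radio2, radio3's own z axis and vertical below 0.12 rad and x of radio1 in the frame of tray_floor between -0.06 and 0.06 m and y of radio1 in the frame of tray_floor between -0.11 and 0.11 m and z of radio1 in the frame of tray_floor between -0.006 and 0.007 m and x of radio2 in the frame of tray_floor between -0.06 and 0.06 m and y of radio2 in the frame of tray_floor between -0.11 and 0.11 m and z of radio2 in the frame of tray_floor between -0.006 and 0.007 m and x of radio3 in the frame of tray_floor between -0.06 and 0.06 m and y of radio3 in the frame of tray_floor between -0.11 and 0.11 m and z of radio3 in the frame of tray_floor between -0.006 and 0.007 m), for 0.2 s.
7. the cam lever is flipped to free again, the sash still up (value of joint cam below 0.28 rad and value of joint sash above 0.099 m), for 0.1 s.
8. the sash is lowered fully over the loaded tray (value of joint sash below 0.01 m and value of joint tray below 0.012 m and x of radio0 in the frame of tray_floor between -0.06 and 0.06 m and y of radio0 in the frame of tray_floor between -0.11 and 0.11 m and z of radio0 in the frame of tray_floor between -0.006 and 0.007 m and angle between each of radio0, radio1, radio2, radio3's own z axis and vertical below 0.12 rad and x of radio1 in the frame of tray_floor between -0.06 and 0.06 m and y of radio1 in the frame of tray_floor between -0.11 and 0.11 m and z of radio1 in the frame of tray_floor between -0.006 and 0.007 m and x of radio2 in the frame of tray_floor between -0.06 and 0.06 m and y of radio2 in the frame of tray_floor between -0.11 and 0.11 m and z of radio2 in the frame of tray_floor between -0.006 and 0.007 m and x of radio3 in the frame of tray_floor between -0.06 and 0.06 m and y of radio3 in the frame of tray_floor between -0.11 and 0.11 m and z of radio3 in the frame of tray_floor between -0.006 and 0.007 m), for 0.2 s.
At the end, for the whole second after the job is handed in: Every radio present lies flat (tilt under 0.12 rad), window up, on the tray floor (origin within 60 mm in x and 110 mm in y of the floor's centre and within 7 mm of its height); the tray is home (under 12 mm), the sash down (under 10 mm), the cam lever locked (over 1.25 rad), all at rest (all of step 8 and value of joint cam above 1.25 rad and linear speed of each of radio0, radio1, radio2, radio3 below 0.03 m/s and velocity of joint sash between -0.02 and 0.02 m/s and velocity of joint tray between -0.02 and 0.02 m/s and velocity of joint cam between -0.02 and 0.02 rad/s); the robot touches nothing.
It fails at once if a bystander (multimeter, spool, screwdriver, bottle, parts box, adapter) is shifted by more than 30 mm (distance of any of multimeter, spool, driver, flux, partsbox, adapter from where it was at the start of the episode above 0.03 m).
Of radio0, radio1, radio2, radio3 only 2 to 3 are there at a start; the rules pass over those that are not, and their reading is None.
At some moment in a run one of radio0, radio1, radio2, radio3 may be knocked a few centimetres aside while the robot is not near it.
Once in a run the grip may slacken for a moment while it holds something.
It also fails if it takes over 210 s, if anything falls off the work surface, if the arm or the gripper's body presses on something with over 40 N, if the wrist force passes 120 N, or if a joint passes its speed limit or range.

## Working session

There is one attempt and no reset: what is moved stays moved. The work goes in short steps, Python scripts to look and compute and a tool call to move; the robot and the scene stay as the last step left them, time stands still between calls to the robot, and variables do not carry over. Pictures are saved under pics/ and viewed, at most 14 in all, crops included, and the job is handed in when it is done.

Besides the shell and the picture viewer there is one more tool, called after ">>>" by a JSON object that holds its "method" and its "body", one argument or row to a line. servo_tool: Moves the arm, as the interface text tells. Its arguments: {"type":"object","properties":{"motion":{"type":"array"},"newtons":{"type":"number"}},"required":["motion"]}

```bash
mkdir -p pics; ls
cat > h.py <<'E'
import numpy as np, cv2
from cell import manip
def shot(n):
    c=manip.camera(n); c['f']=c['frame'].shape[0]/2/np.tan(np.radians(c['vfov'])/2); return c
def save(c,name): cv2.imwrite('pics/'+name,cv2.cvtColor(c['frame'],cv2.COLOR_RGB2BGR))
def cloud(c):
    h,w=c['range_z'].shape; u,v=np.meshgrid(np.arange(w),np.arange(h)); z=c['range_z']
    P=np.stack([(u-c['cx'])/c['f']*z,(v-c['cy'])/c['f']*z,z,np.ones_like(z)],-1)
    return (P@np.array(c['cam_to_world']).T)[...,:3]
def ray(c,u,v,h):
    T=np.array(c['cam_to_world']); d=T[:3,:3]@np.array([(u-c['cx'])/c['f'],(v-c['cy'])/c['f'],1]); o=T[:3,3]
    return o+d*(h-o[2])/d[2]
E
python3 - <<'E'
from h import *
for n in('scene','side'):
    c=shot(n); save(c,n+'0.png'); print(n,c['f'],np.round(c['cam_to_world'],2).tolist())
print(manip.read_state())
E
```

```text
pics
scene 407.2485784211508 [[-0.87, 0.47, -0.15, 688.11], [0.49, 0.83, -0.27, 428.95], [-0.0, -0.31, -0.95, 1364.33], [0.0, 0.0, 0.0, 1.0]]
side 402.3546160050765 [[0.85, -0.28, 0.44, -152.81], [-0.52, -0.48, 0.71, -984.6], [0.01, -0.83, -0.55, 957.6], [0.0, 0.0, 0.0, 1.0]]
{'clock': 0.1, 'joints': array([-1.20657899e+00,  3.00409934e-01,  1.52153381e+00,  8.65529942e-06,
        1.32067938e+00, -6.66148872e-02]), 'qd': array([ 0.00076034, -0.00208116, -0.00249695, -0.00017451,  0.00063488,
        0.0014818 ]), 'effort': array([ 3.01211767e-03, -5.32637501e+01, -3.53283441e+01,  7.09558139e-02,
        2.34638719e-02, -4.98896327e-05]), 'eef_pos': array([ 229.60241935, -499.52232169,  204.9398737 ]), 'eef_rot': array([-3.14056503e+00, -7.69586717e-05,  4.30830041e-01]), 'wrist_force': array([ 0.14094217,  0.05018525, -0.72462946]), 'moment': array([-0.0061139 ,  0.00318736,  0.01493646]), 'finger_force': 0.0, 'finger_gap': 94.25365453760317}
```

View pics/scene0.png

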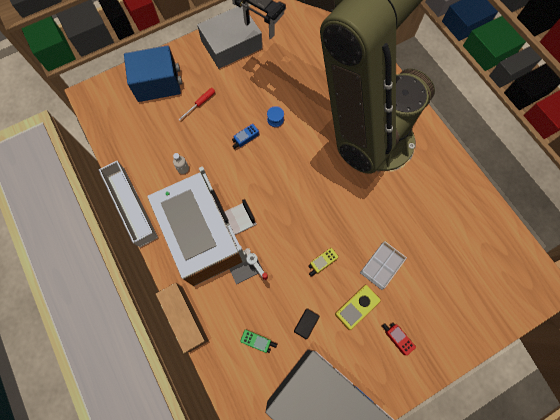

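View pics/side0.png

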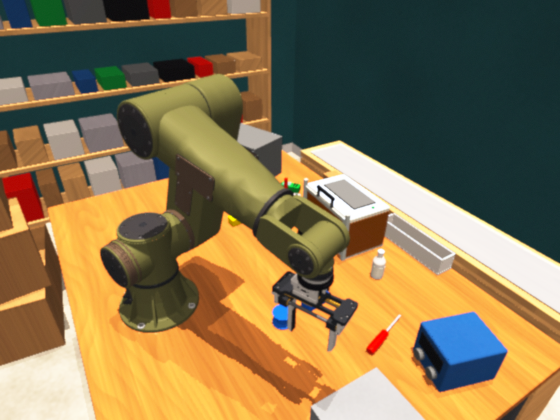

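The scene view shows the hood around (195,225), its cam post (265,277), tray handle (250,212), yellow radio (323,262) and blue radio (245,135) with the spool beside it (275,117). The green and red radios are decoys. The side view shows the arm, with the flux bottle and screwdriver to the right of the gripper. Next I measure these.

Run:
```python
from h import *
c=shot('scene'); P=cloud(c); hsv=cv2.cvtColor(c['frame'],cv2.COLOR_RGB2HSV)
def rect(m,name):
    q=P[m][:,:2].astype(np.float32); r=cv2.minAreaRect(q); print(name,len(q),np.round(r[0],1),np.round(r[1],1),round(r[2],1),'z',np.round(np.median(P[m][:,2]),1))
V,U=np.mgrid[:420,:560]
def box(u0,u1,v0,v1): return (U>u0)&(U<u1)&(V>v0)&(V<v1)
Z=P[...,2]
roof=box(140,250,170,285)&(abs(Z-184)<6)
rect(cv2.morphologyEx(roof.astype(np.uint8),cv2.MORPH_OPEN,np.ones((5,5)))>0,'roof')
rect(box(220,265,190,240)&(abs(Z-64)<5),'trayhandle')
rect(box(190,245,160,270)&(Z>210)&(Z<228),'sashhandle')
red=((hsv[...,0]<8)|(hsv[...,0]>172))&(hsv[...,1]>150)&(hsv[...,2]>80)
rect(box(250,280,262,290)&red,'knob red'); rect(box(250,280,262,290)&red&(abs(Z-165)<5),'knob top')
rect(box(305,342,245,282)&(abs(Z-34)<5),'yellow'); rect(box(228,263,120,150)&(abs(Z-34)<5),'blue')
rect(box(262,290,104,130)&(abs(Z-44)<5),'spool')
rect(box(170,190,150,175)&(Z>60)&(Z<125),'flux')
rect(box(170,220,85,125)&(Z>8)&(Z<60),'driver')
rect(box(290,325,305,340)&(Z>20)&(Z<50),'adapter')
rect(box(330,385,280,330)&(Z>20)&(Z<50),'multim')
rect(box(360,410,240,290)&(Z>20)&(Z<50),'pbox')
# body colour extents for radios
for n,b,hh in(('yel',box(300,345,240,285),(20,40)),('blu',box(225,265,118,152),(100,125))):
    m=b&(hsv[...,0]>hh[0])&(hsv[...,0]<hh[1])&(hsv[...,1]>120)&(abs(Z-34)<5); rect(m,n+' body')
    dk=b&(hsv[...,2]<60)&(Z<30)&(Z>8); 
    if dk.any(): print(' antenna', np.round(P[dk].mean(0)))
```

```text
roof 2115 [753.    2.7] [212.4 108.9] 86.2 z 184.3
trayhandle 74 [586.2  41. ] [133.3  55.4] 47.2 z 64.6
sashhandle 143 [645.5   8.8] [108.3  12. ] 86.7 z 219.3
knob red 27 [624.8 246.2] [20.8 13. ] 76.8 z 163.4
knob top 15 [625.7 249.2] [14.2  8.9] 59.1 z 165.3
yellow 300 [425.2 282.7] [94.5 42.1] 5.6 z 34.5
blue 235 [ 426.2 -255.1] [90.1 45.2] 6.8 z 34.0
spool 180 [ 295.2 -270.4] [61.8 59.2] 60.1 z 44.4
flux 141 [ 686.7 -255.4] [42.7 38.9] 8.5 z 78.8
driver 275 [ 535.7 -470.1] [160.8 185.3] 60.8 z 21.8
adapter 446 [577.9 427.3] [85.3 49.8] 29.9 z 32.7
multim 1038 [399.9 463.6] [156.5 156.6] 55.5 z 37.6
pbox 451 [285.  402.2] [179.6  90.5] 21.1 z 36.6
yel body 169 [423.7 282.8] [90.8 41.4] 5.6 z 34.5
 antenna [477. 296.  23.]
blu body 130 [ 428.1 -252.9] [86.1 41.1] 5.9 z 33.8
 antenna [ 447. -239.   20.]
```

>>> {"method": "servo_tool", "body": {
  "motion": [
    [[0.1,0.2,0.2,0,0,-0.05,0.4],[0.3,0.9,0.2,0,0,-0.155,0.4],[0.3,0.9,0.2,0,0,-0.155,0.4],[0.3,0.9,0.2,0,0,-0.155,0.4],[0.3,0.9,0.2,0,0,-0.155,0.4],[0.3,0.9,0.2,0,0,-0.155,0.4],[0.3,0.9,0.2,0,0,-0.155,0.4],[0.3,0.9,0.2,0,0,-0.155,0.4],[0.3,0.9,0.2,0,0,-0.155,0.4],[0.3,0.9,0.2,0,0,-0.155,0.4]]
  ]
}}

```text
clock: 1.15
eef_pos: [379.7, -47.5, 306.0]
eef_rot: [3.142, -0.001, -0.056]
wrist_force: [1.0, -0.6, 0.8]
finger_gap: 56.6
finger_force: 0.0
```

>>> {"method": "servo_tool", "body": {
  "motion": [
    [[0.4,0.56,0.1,0,0,0,0.4],[0.4,0.56,0.1,0,0,0,0.4],[0.4,0.56,0.1,0,0,0,0.4],[0.4,0.56,0.1,0,0,0,0.4],[0.4,0.56,0.1,0,0,0,0.4],[0.4,0.56,0.1,0,0,0,0.4],[0.4,0.56,0.1,0,0,0,0.4],[0.4,0.56,0.1,0,0,0,0.4],[0.4,0.56,0.1,0,0,0,0.4]]
  ]
}}

```text
clock: 2.05
eef_pos: [579.8, 230.7, 354.0]
eef_rot: [3.141, 0.002, -0.055]
wrist_force: [-0.2, -0.3, -0.5]
finger_gap: 56.7
finger_force: 0.0
```

Run:
```python
from h import *
ims=[]
for n in('scene','side','wrist'):
    c=shot(n); ims.append(c['frame']); np.savez('/tmp/'+n+'1.npz',**{k:c[k] for k in('frame','range_z','cam_to_world','cx','cy','f')})
cv2.imwrite('pics/w1.png',cv2.cvtColor(ims[2],cv2.COLOR_RGB2BGR))
cv2.imwrite('pics/ss1.png',cv2.resize(cv2.cvtColor(np.hstack(ims[:2]),cv2.COLOR_RGB2BGR),(800,300),interpolation=cv2.INTER_AREA))
s=manip.read_state();print(s['clock'],s['eef_pos'],s['eef_rot'],s['finger_gap'])
```

```text
2.2 [579.22870869 229.27380958 356.06828569] [-3.14140712e+00 -6.61792755e-04 -5.70960120e-02] 56.875498857478256
```

View pics/w1.png

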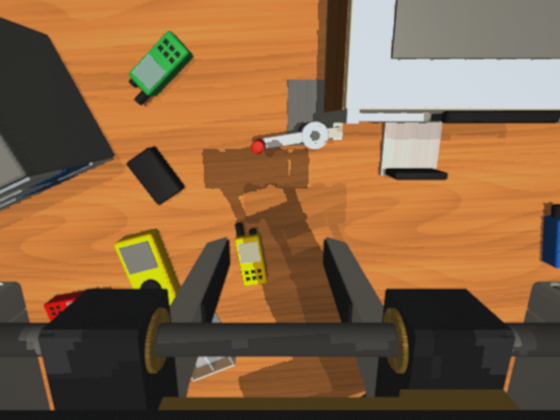

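View pics/ss1.png

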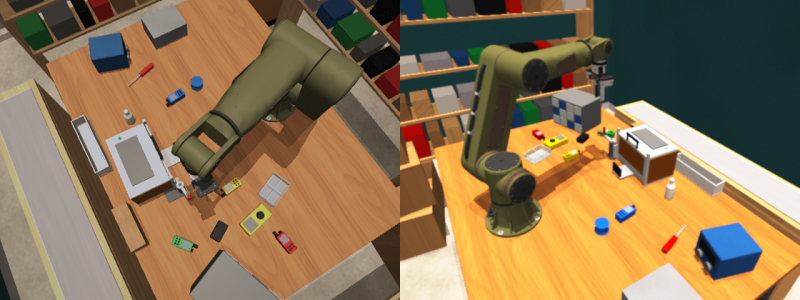

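The wrist view shows the knob at (258,146), the pivot at (315,135), the hood's front edge near row 118 and the tray handle at (415,174). Between the two overviews, only the yellow and blue radios are present.

Run:
```python
from h import *
c=dict(np.load('/tmp/wrist1.npz')); P=cloud(c); Z=P[...,2]; hsv=cv2.cvtColor(c['frame'],cv2.COLOR_RGB2HSV)
V,U=np.mgrid[:420,:560]
def rect(m,name):
    q=P[m][:,:2].astype(np.float32); r=cv2.minAreaRect(q); print(name,len(q),np.round(r[0],1),np.round(r[1],1),round(r[2],1),'z',np.round(np.median(P[m][:,2]),1))
red=((hsv[...,0]<8)|(hsv[...,0]>172))&(hsv[...,1]>150)&(U>245)&(U<275)&(V<165)&(V>130)
rect(red&(abs(Z-165)<4),'knob');rect((abs(Z-64)<4)&(U>370)&(U<460)&(V>150)&(V<190),'trayh')
rect((Z>205)&(Z<230)&(V<140)&(U>400),'sashh'); rect((abs(Z-184)<4)&(V<130)&(U>300),'roof')
rect((Z>100)&(Z<180)&(U>298)&(U<330)&(V>118)&(V<152),'pivot')
T=cloud; rect((Z>20)&(Z<40)&(U>235)&(U<268)&(V>232)&(V<290),'yel')
m=(abs(Z-184)<4)&(V<130)&(U>300); cs=[np.min(P[m&(abs(U-u)<4)][:,0]) for u in range(370,540,20)]; ys=[np.median(P[m&(abs(U-u)<4)][:,1]) for u in range(370,540,20)]
print(np.round(cs,1),np.polyfit(ys,cs,1))
```

```text
knob 138 [627.6 248.2] [14.4 13.9] 40.7 z 164.2
trayh 405 [563.8  12.8] [79.2 10.8] 86.7 z 63.3
sashh 1522 [646.8   8.8] [109.7  11.4] 86.8 z 218.9
roof 9824 [703.   38.8] [226.  115.9] 88.0 z 183.7
pivot 632 [634.4 177.2] [37.8 33.4] 63.1 z 117.1
yel 1268 [428.1 281.3] [96.5 42. ] 5.8 z 33.6
[710.6 709.9 708.9 645.6 706.7 692.6 657.8 703.2 679.4] [1.70112852e-01 6.82538726e+02]
```

>>> {"method": "servo_tool", "body": {
  "motion": [
    [[0.096,0.036,0,0,0,0,0.4],[0.096,0.036,-0.1,0,0,0,0.4],[0.096,0.036,-0.2,0,0,0,0.4],[0.096,0.036,-0.3,0,0,0,0.4],[0.096,0.036,-0.4,0,0,0,0.4],[0.096,0.036,-0.46,0,0,0,0.4],[0.096,0.036,-0.46,0,0,0,0.4],[0.096,0.036,-0.46,0,0,0,0.9],[0.096,0.036,-0.46,0,0,0,0.9],[0.096,0.036,-0.46,0,0,0,0.9]]
  ],
  "newtons": 15
}}

```text
clock: 3.2
eef_pos: [628.5, 248.4, 128.0]
eef_rot: [-3.14, -0.003, -0.056]
wrist_force: [-0.5, 0.3, 0.4]
finger_gap: 35.9
finger_force: 0.0
```

>>> {"method": "servo_tool", "body": {
  "motion": [
    [[0,0,0,0,0,0,0.9],[0,0,0,0,0,0,0.9],[0,0,0,0,0,0,0.9],[0,0,0,0,0,0,0.9]]
  ]
}}

```text
clock: 3.6
eef_pos: [627.8, 248.6, 125.9]
eef_rot: [-3.141, -0.001, -0.056]
wrist_force: [0.7, 2.2, 3.0]
finger_gap: 15.4
finger_force: 15.0
```

>>> {"method": "servo_tool", "body": {
  "motion": [
    [[-0.018,-0.002,0,0,0,0,0.9],[-0.036,-0.006,0,0,0,0,0.9],[-0.053,-0.014,0,0,0,0,0.9],[-0.069,-0.023,0,0,0,0,0.9],[-0.084,-0.034,0,0,0,0,0.9],[-0.097,-0.048,0,0,0,0,0.9],[-0.108,-0.063,0,0,0,0,0.9],[-0.117,-0.08,0,0,0,0,0.9],[-0.124,-0.1,0,0,0,0,0.9],[-0.129,-0.121,0,0,0,0,0.9]]
  ]
}}

```text
clock: 4.6
eef_pos: [562.4, 188.6, 125.8]
eef_rot: [-3.14, 0.001, -0.055]
wrist_force: [-0.4, 5.0, 1.4]
finger_gap: 15.6
finger_force: 15.0
```

>>> {"method": "servo_tool", "body": {
  "motion": [
    [[0,-0.004,0,0,0,0,0.9],[0,-0.004,0,0,0,0,0.9]]
  ]
}}

```text
clock: 4.8
eef_pos: [562.3, 185.6, 125.8]
eef_rot: [3.141, 0.002, -0.056]
wrist_force: [-9.0, -0.1, 6.4]
finger_gap: 15.9
finger_force: 15.0
```

>>> {"method": "servo_tool", "body": {
  "motion": [
    [[0,0,0,0,0,0,0.5],[0,0,0,0,0,0,0.5],[0,0,0.04,0,0,0,0.5],[0,0,0.14,0,0,0,0.5],[0,0,0.24,0,0,0,0.5],[0,0,0.34,0,0,0.04,0.5],[0.04,-0.08,0.34,0,0,0.09,0.5],[0.08,-0.17,0.34,0,0,0.13,0.5],[0.12,-0.25,0.34,0,0,0.18,0.5],[0.168,-0.35,0.34,0,0,0.22,0.5]]
  ]
}}

```text
clock: 5.8
eef_pos: [645.3, 14.2, 295.5]
eef_rot: [3.141, -0.0, 0.642]
wrist_force: [-0.6, 0.2, -0.2]
finger_gap: 47.0
finger_force: 0.0
```

>>> {"method": "servo_tool", "body": {
  "motion": [
    [[0,0,0,0,0,0.28,0.5],[0,0,0,0,0,0.28,0.5],[0,0,0,0,0,0.28,0.5],[0,0,0,0,0,0.28,0.5],[0,0,0,0,0,0.28,0.5],[0,0,0,0,0,0.28,0.5],[0,0,0,0,0,0.28,0.5],[0,0,0,0,0,0.28,0.5]]
  ]
}}

```text
clock: 6.6
eef_pos: [644.9, 15.6, 295.3]
eef_rot: [-3.141, 0.0, 1.511]
wrist_force: [-0.3, 0.0, 0.0]
finger_gap: 47.3
finger_force: 0.0
```

Run:
```python
from h import *
c=shot('scene'); P=cloud(c); hsv=cv2.cvtColor(c['frame'],cv2.COLOR_RGB2HSV); Z=P[...,2]
V,U=np.mgrid[:420,:560]
red=((hsv[...,0]<8)|(hsv[...,0]>172))&(hsv[...,1]>150)&(abs(Z-160)<10)&(U>200)&(U<320)&(V>200)&(V<320)
print(red.sum(),np.median(P[red],0) if red.any() else '')
c=shot('side'); save(c,'s2.png')
c=shot('wrist'); save(c,'w2.png')
s=manip.read_state();print(s['clock'],s['eef_pos'],s['eef_rot'],s['finger_gap'])
```

```text
24 [562.04461835 187.40009107 165.05528337]
6.75 [644.82398188  15.6762368  295.39399833] [-3.14156524e+00  1.02691559e-05  1.51222768e+00] 46.98598599931287
```

>>> {"method": "servo_tool", "body": {
  "motion": [
    [[0.004,-0.013,0,0,0,0,0.5],[0.004,-0.013,-0.1,0,0,0,0.5],[0.004,-0.013,-0.19,0,0,0,0.5],[0.004,-0.013,-0.198,0,0,0,0.5],[0.004,-0.013,-0.198,0,0,0,1],[0.004,-0.013,-0.198,0,0,0,1],[0.004,-0.013,-0.198,0,0,0,1],[0.004,-0.013,-0.198,0,0,0,1],[0.004,-0.013,-0.198,0,0,0,1]]
  ],
  "newtons": 40
}}

```text
clock: 7.65
eef_pos: [646.9, 9.2, 197.3]
eef_rot: [3.141, -0.0, 1.515]
wrist_force: [-2.7, 0.4, 3.4]
finger_gap: 11.6
finger_force: 40.0
```

>>> {"method": "servo_tool", "body": {
  "motion": [
    [[0,0,0.02,0,0,0,1],[0,0,0.05,0,0,0,1],[0,0,0.08,0,0,0,1],[0,0,0.11,0,0,0,1],[0,0,0.14,0,0,0,1],[0,0,0.17,0,0,0,1],[0,0,0.2,0,0,0,1],[0,0,0.214,0,0,0,1],[0,0,0.219,0,0,0,1],[0,0,0.219,0,0,0,1]]
  ]
}}

```text
clock: 8.65
eef_pos: [646.8, 9.2, 305.9]
eef_rot: [-3.142, -0.0, 1.515]
wrist_force: [1.2, -0.4, -3.8]
finger_gap: 11.8
finger_force: 40.0
```

>>> {"method": "servo_tool", "body": {
  "motion": [
    [[0,0,0,0,0,0,0.5],[0,0,0,0,0,0,0.5],[0,0,0.03,0,0,0,0.5],[0,0,0.11,0,0,0,0.5],[-0.02,0.03,0.13,0,0,-0.04,0.5],[-0.06,0.12,0.13,0,0,-0.09,0.5],[-0.1,0.2,0.13,0,0,-0.13,0.5],[-0.14,0.28,0.13,0,0,-0.18,0.5],[-0.17,0.356,0.13,0,0,-0.22,0.5],[-0.17,0.356,0.13,0,0,-0.26,0.5]]
  ]
}}

```text
clock: 9.65
eef_pos: [560.0, 191.1, 371.9]
eef_rot: [3.142, -0.002, 0.697]
wrist_force: [-0.4, -0.6, -0.6]
finger_gap: 47.2
finger_force: 0.0
```

>>> {"method": "servo_tool", "body": {
  "motion": [
    [[0,0,0,0,0,-0.24,0.5],[0,0,0,0,0,-0.24,0.5],[0,0,0,0,0,-0.24,0.5],[0,0,0,0,0,-0.24,0.5],[0,0,0,0,0,-0.24,0.5],[0,0,0,0,0,-0.24,0.5],[0,0,0,0,0,-0.24,0.5]]
  ]
}}

```text
clock: 10.35
eef_pos: [561.8, 187.2, 371.2]
eef_rot: [-3.141, -0.0, -0.052]
wrist_force: [0.1, 0.2, 0.6]
finger_gap: 46.8
finger_force: 0.0
```

```bash
cat > chk.py <<'E'
from h import *
V,U=np.mgrid[:420,:560]
for n in('scene','wrist'):
    c=shot(n); P=cloud(c); hsv=cv2.cvtColor(c['frame'],cv2.COLOR_RGB2HSV); X,Y,Z=P[...,0],P[...,1],P[...,2]
    red=((hsv[...,0]<8)|(hsv[...,0]>172))&(hsv[...,1]>150)&(abs(Z-163)<6)&(X>540)&(X<660)&(Y>165)&(Y<265)
    hd=(abs(X-646)<14)&(abs(Y-8)<60)&(Z>205)&(Z<340)
    th=(X>390)&(X<585)&(abs(Y-15)<50)&(abs(Z-64)<4)&(hsv[...,2]<70)
    for k,m in(('knob',red),('sashtop',hd),('trayh',th)):
        if m.sum()>5: print(n,k,m.sum(),np.round(np.median(P[m],0),1),'zmax',round(np.percentile(P[m][:,2],95),1))
    for k,lo,hi in(('yel',20,40),('blu',100,125)):
        m=(hsv[...,0]>lo)&(hsv[...,0]<hi)&(hsv[...,1]>120)&(Z>26)&(Z<56)&(X>250)&(X<720)&(Y>-330)&(Y<390)
        m=cv2.morphologyEx(m.astype(np.uint8),cv2.MORPH_CLOSE,np.ones((7,7)))
        k2,L,st,ce=cv2.connectedComponentsWithStats(m)
        for i in range(1,k2):
            if st[i,4]>60:
                r=cv2.minAreaRect(P[(L==i)&(Z>26)][:,:2].astype(np.float32)); print(n,k,np.round(r[0],1),np.round(r[1],1),round(r[2],1),round(float(np.median(Z[L==i])),1))
s=manip.read_state();print(s['clock'],np.round(s['eef_pos'],1),np.round(s['eef_rot'],3),s['finger_gap'])
E
python3 chk.py
```

```text
scene knob 8 [566.7 187.3 164.3] zmax 166.3
scene sashtop 188 [646.3  17.1 327.7] zmax 331.4
scene trayh 61 [563.1  16.4  64.8] zmax 67.4
scene yel [423.6 283. ] [89.6 41.2] 6.1 34.9
scene blu [481.7  69.8] [828.3  59.1] 61.3 44.9
scene blu [569.9  60.9] [767.9  89.2] 65.6 34.0
wrist knob 117 [564.1 184.8 164.4] zmax 166.1
wrist sashtop 2852 [647.1  33.7 326.7] zmax 328.4
wrist trayh 298 [564.3  13.9  63.5] zmax 65.0
wrist yel [540.3 248.7] [ 49.1 231.3] 68.2 32.6
wrist yel [406.6 259. ] [ 8.9 49.9] 83.9 32.6
wrist blu [542.2 -65.5] [525.7  88.2] 59.3 33.3
wrist blu [444.2 -81.1] [476.6  39.4] 49.8 43.5
10.45 [561.8 187.2 371.1] [-3.141 -0.    -0.053] 47.332458656913744
```

>>> {"method": "servo_tool", "body": {
  "motion": [
    [[0.002,0,-0.1,0,0,0,0.5],[0.002,0,-0.2,0,0,0,0.5],[0.002,0,-0.3,0,0,0,0.5],[0.002,0,-0.4,0,0,0,0.5],[0.002,0,-0.49,0,0,0,0.5],[0.002,0,-0.49,0,0,0,0.9],[0.002,0,-0.49,0,0,0,0.9],[0.002,0,-0.49,0,0,0,0.9],[0.002,0,-0.49,0,0,0,0.9],[0.002,0,-0.49,0,0,0,0.9]]
  ],
  "newtons": 15
}}

```text
clock: 11.45
eef_pos: [563.7, 187.3, 128.1]
eef_rot: [-3.141, -0.003, -0.056]
wrist_force: [-1.2, -1.2, 8.4]
finger_gap: 15.7
finger_force: 15.0
```

Run:
```python
from h import *
s=manip.read_state();p=s['eef_pos'];print(p,s['finger_gap'],s['finger_force'])
pv=np.array([634.4,177.7]); a0=np.arctan2(*(p[:2]-pv)[::-1]); print(np.degrees(a0))
for a in np.linspace(a0,np.radians(88),11)[1:]: print(np.round((pv+72*np.array([np.cos(a),np.sin(a)])-p[:2])/500,3).tolist())
```

```text
[563.69125437 187.33189902 128.11542225] 15.724510757121509 15.00296026468277
172.24295049999918
[0.003, 0.021]
[0.01, 0.041]
[0.021, 0.059]
[0.033, 0.076]
[0.049, 0.091]
[0.066, 0.103]
[0.085, 0.113]
[0.105, 0.12]
[0.125, 0.124]
[0.146, 0.125]
```

>>> {"method": "servo_tool", "body": {
  "motion": [
    [[0.003,0.021,0,0,0,0,0.9],[0.01,0.041,0,0,0,0,0.9],[0.021,0.059,0,0,0,0,0.9],[0.033,0.076,0,0,0,0,0.9],[0.049,0.091,0,0,0,0,0.9],[0.066,0.103,0,0,0,0,0.9],[0.085,0.113,0,0,0,0,0.9],[0.105,0.12,0,0,0,0,0.9],[0.125,0.124,0,0,0,0,0.9],[0.144,0.125,0,0,0,0,0.9]]
  ]
}}

```text
clock: 12.45
eef_pos: [635.2, 249.2, 127.2]
eef_rot: [3.141, -0.0, -0.056]
wrist_force: [-4.3, -8.0, 4.8]
finger_gap: 15.8
finger_force: 15.0
```

>>> {"method": "servo_tool", "body": {
  "motion": [
    [[0,0,0,0,0,0,0.9],[0,0,0,0,0,0,0.9]]
  ]
}}

```text
clock: 12.65
eef_pos: [635.5, 249.1, 127.2]
eef_rot: [3.141, -0.002, -0.056]
wrist_force: [1.8, -5.3, 5.5]
finger_gap: 15.7
finger_force: 15.0
```

>>> {"method": "servo_tool", "body": {
  "motion": [
    [[0,0,0,0,0,0,0.5],[0,0,0,0,0,0,0.5],[0,0,0.06,0,0,0,0.5],[-0.02,0,0.14,0,0,0,0.5],[-0.12,0,0.14,0,0,0,0.5],[-0.12,-0.1,0.14,0,0,0,0.5],[-0.12,-0.2,0.14,0,0,0,0.5],[-0.12,-0.3,0.14,0,0,0,0.6],[-0.12,-0.4,0.14,0,0,0,0.6],[-0.092,-0.476,0.14,0,0,0,0.6]]
  ]
}}

```text
clock: 13.65
eef_pos: [587.9, 9.6, 196.6]
eef_rot: [-3.141, -0.0, -0.057]
wrist_force: [1.0, 0.1, 0.2]
finger_gap: 37.7
finger_force: 0.0
```

```bash
python3 chk.py|grep -v -e yel -e blu; python3 -c "
from h import *
save(shot('wrist'),'w3.png')"
```

```text
scene knob 19 [636.9 250.5 165. ] zmax 167.6
scene sashtop 190 [646.3  16.5 327.8] zmax 331.4
scene trayh 31 [564.2  33.5  64. ] zmax 66.9
wrist sashtop 57390 [648.6   2.8 326.5] zmax 328.1
13.75 [589.3   7.9 196. ] [ 3.141 -0.    -0.06 ] 37.54034686115745
```

View pics/w3.png

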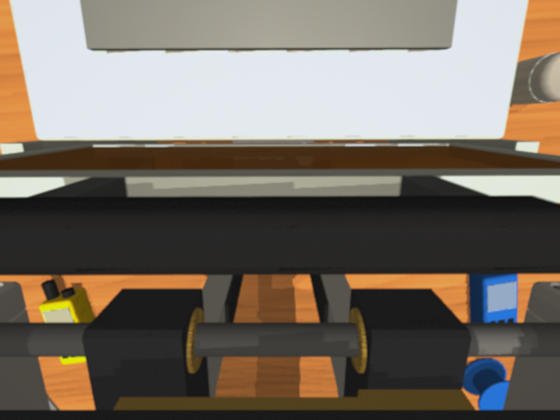

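The wrist view shows the handle bar spanning row 235 directly under the camera, with the sash glass at row 160. I'll check the camera's overhang before descending.

```bash
python3 -c "
from h import *
c=shot('wrist');print(np.round(c['cam_to_world'],2))"
```

```text
[[-6.0000e-02 -9.6000e-01 -2.6000e-01  6.6581e+02]
 [-1.0000e+00  6.0000e-02  2.0000e-02  5.3100e+00]
 [-0.0000e+00  2.6000e-01 -9.6000e-01  3.7468e+02]
 [ 0.0000e+00  0.0000e+00  0.0000e+00  1.0000e+00]]
```

The camera and wrist would sit close to the raised handle. So I'll tilt the tool back toward the robot and pinch the blade across its 80 mm width.

>>> {"method": "servo_tool", "body": {
  "motion": [
    [[-0.08,0.008,0,0,0,0,0],[-0.16,0.016,0,0,-0.04,0,0],[-0.16,0.016,0,-0.004,-0.09,0,0],[-0.16,0.016,-0.02,-0.008,-0.139,0,0],[-0.16,0.016,-0.05,-0.008,-0.139,0,0],[-0.16,0.016,-0.05,-0.008,-0.139,0,0],[-0.16,0.016,-0.05,-0.008,-0.139,0,0],[-0.16,0.016,-0.05,-0.008,-0.139,0,0]]
  ]
}}

```text
clock: 14.65
eef_pos: [509.5, 20.2, 171.8]
eef_rot: [3.141, -0.438, -0.055]
wrist_force: [0.2, 0.0, -0.0]
finger_gap: 93.3
finger_force: 0.0
```

```bash
python3 chk.py|grep -v -e yel -e blu; python3 -c "
from h import *
save(shot('wrist'),'w4.png')"
```

```text
scene knob 20 [635.7 250.5 164.1] zmax 167.5
scene sashtop 187 [646.2  15.5 327.7] zmax 331.4
scene trayh 55 [563.   14.3  63.3] zmax 67.0
wrist sashtop 2902 [643.6   7.9 210. ] zmax 214.3
wrist trayh 902 [561.8  12.1  63.3] zmax 64.6
14.75 [509.4  19.9 171.5] [ 3.141 -0.438 -0.056] 94.07055117124678
```

View pics/w4.png

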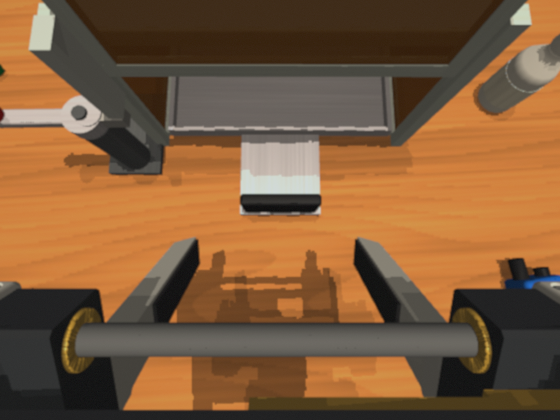

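The wrist view shows the blade at (280,202), centred between the fingers, with the sash up and the tray slightly ajar. Descending.

>>> {"method": "servo_tool", "body": {
  "motion": [
    [[0.0,-0.012,0,0,0,0,0],[0.03,-0.014,-0.07,0,0,0,0],[0.06,-0.014,-0.14,0,0,0,0],[0.09,-0.015,-0.21,0,0,0,0],[0.123,-0.015,-0.28,0,0,0,0],[0.123,-0.015,-0.28,0,0,0,0],[0.123,-0.015,-0.28,0,0,0,0.5],[0.123,-0.015,-0.28,0,0,0,0.5],[0.123,-0.015,-0.28,0,0,0,0.5]]
  ],
  "newtons": 40
}}

```text
clock: 15.7
eef_pos: [570.8, 12.3, 33.2]
eef_rot: [3.141, -0.441, -0.056]
wrist_force: [-1.8, 2.6, 1.5]
finger_gap: 79.7
finger_force: 40.0
```

>>> {"method": "servo_tool", "body": {
  "motion": [
    [[-0.03,0.002,0,0,0,0,0.5],[-0.06,0.003,0,0,0,0,0.5],[-0.1,0.006,0,0,0,0,0.5],[-0.14,0.008,0,0,0,0,0.5],[-0.18,0.01,0,0,0,0,0.5],[-0.22,0.012,0,0,0,0,0.5],[-0.25,0.014,0,0,0,0,0.5],[-0.267,0.015,0,0,0,0,0.5],[-0.267,0.015,0,0,0,0,0.5],[-0.267,0.015,0,0,0,0,0.5]]
  ]
}}

```text
clock: 16.7
eef_pos: [437.9, 19.9, 33.2]
eef_rot: [3.141, -0.442, -0.056]
wrist_force: [-2.8, 6.0, 9.5]
finger_gap: 79.6
finger_force: 40.0
```

>>> {"method": "servo_tool", "body": {
  "motion": [
    [[0,0,0,0,0,0,0],[0,0,0,0,0,0,0],[0,0,0,0,0,0,0],[-0.03,0,0.07,0,0,0,0],[-0.06,0,0.14,0,0,0,0],[-0.09,0,0.22,0.002,0.03,0,0],[-0.1,0,0.3,0.006,0.09,0,0],[-0.1,0,0.34,0.008,0.139,0,0],[-0.1,0,0.4,0.008,0.139,0,0],[-0.1,0,0.4,0.008,0.139,0,0]]
  ]
}}

```text
clock: 17.7
eef_pos: [388.7, 19.5, 234.3]
eef_rot: [-3.142, -0.001, -0.056]
wrist_force: [-0.0, -0.3, -1.1]
finger_gap: 93.6
finger_force: 0.0
```

```bash
python3 chk.py
```

```text
scene knob 21 [635.8 250.9 165.9] zmax 168.4
scene sashtop 188 [646.2  16.2 327.4] zmax 331.0
scene trayh 60 [429.5  24.8  64.1] zmax 66.5
scene yel [541.4 333.3] [345.1  59.8] 23.3 34.9
scene blu [ 304.2 -268.3] [43.9 60.9] 0.1 44.9
scene blu [570.6  61.7] [766.   89.9] 65.6 34.0
wrist trayh 721 [430.3  20.2  63.4] zmax 64.7
wrist yel [438.9 158.1] [ 90.9 290. ] 6.3 33.3
wrist blu [ 424.2 -132.8] [ 89.6 293. ] 1.8 33.4
wrist blu [ 360.4 -135.1] [360.1  61. ] 64.9 43.6
17.8 [386.9  19.6 230.4] [ 3.142e+00 -1.000e-03 -5.600e-02] 93.94751520609351
```

```bash
cat > go.py <<'E'
import sys; from h import *
from scipy.spatial.transform import Rotation as R
s=manip.read_state(); t=[float(a) for a in sys.argv[1:7]]
q=(R.from_euler('xyz',t[3:])*R.from_euler('xyz',s['eef_rot']).inv()).as_rotvec()
print(np.round((np.array(t[:3])-s['eef_pos'])/500,3),np.round(q/np.pi,3), 'rows',np.linalg.norm(q)/.15)
E
python3 go.py 400 275 200 3.1416 -0.349 0.1
```

```text
[ 0.026  0.511 -0.061] [ 0.002 -0.111  0.049] rows 2.541236055267039
```

>>> {"method": "servo_tool", "body": {
  "motion": [
    [[0.004,0.085,-0.01,0,-0.03,0.012,0],[0.008,0.17,-0.02,0.001,-0.06,0.024,0],[0.013,0.255,-0.03,0.002,-0.09,0.036,0],[0.018,0.34,-0.04,0.002,-0.111,0.049,0],[0.022,0.43,-0.05,0.002,-0.111,0.049,0],[0.026,0.511,-0.061,0.002,-0.111,0.049,0],[0.026,0.511,-0.061,0.002,-0.111,0.049,0],[0.026,0.511,-0.061,0.002,-0.111,0.049,0],[0.026,0.511,-0.061,0.002,-0.111,0.049,0]]
  ]
}}

```text
clock: 18.7
eef_pos: [399.5, 274.2, 200.0]
eef_rot: [3.14, -0.348, 0.099]
wrist_force: [0.2, -0.9, 0.6]
finger_gap: 93.9
finger_force: 0.0
```

```bash
cat > rad.py <<'E'
import sys; from h import *
lo,hi,x0,x1,y0,y1,zt=[float(a) for a in sys.argv[1:8]]
for n in sys.argv[8:]:
    c=shot(n); P=cloud(c); hsv=cv2.cvtColor(c['frame'],cv2.COLOR_RGB2HSV); X,Y,Z=P[...,0],P[...,1],P[...,2]
    reg=(X>x0)&(X<x1)&(Y>y0)&(Y<y1)
    m=reg&(abs(Z-zt)<6); b=m&(hsv[...,0]>lo)&(hsv[...,0]<hi)&(hsv[...,1]>120)
    for k,q in(('top',m),('col',b)):
        q=cv2.morphologyEx(q.astype(np.uint8),cv2.MORPH_OPEN,np.ones((3,3)))>0 if q.sum()>400 else q
        r=cv2.minAreaRect(P[q][:,:2].astype(np.float32)); print(n,k,q.sum(),np.round(r[0],1),np.round(r[1],1),round(r[2],1),'z',round(float(np.median(Z[q])),1))
    d=reg&(hsv[...,2]<60)&(Z<zt-5)&(Z>zt-24); print('dark mean',d.sum(),np.round(P[d].mean(0)) if d.any() else '')
    save(c,n+'_r%d.png'%(manip.read_state()['clock']*100))
E
python3 rad.py 20 40 350 510 230 335 34 wrist; python3 go.py 430.5 282.5 6 3.1416 -0.349 0.1; ls pics
```

```text
wrist top 2840 [424. 281.] [89.5 41.1] 6.1 z 33.7
wrist col 1733 [424.  281.6] [89.3 40.4] 5.7 z 33.4
dark mean 192 [478. 294.  23.]
[ 0.062  0.017 -0.389] [ 0.    -0.     0.001] rows 0.014847984754184317
s2.png
scene0.png
side0.png
ss1.png
w1.png
w2.png
w3.png
w4.png
wrist_r1875.png
```

>>> {"method": "servo_tool", "body": {
  "motion": [
    [[0.04,0.015,-0.1,0,0,0,0.1],[0.05,0.015,-0.2,0,0,0,0.1],[0.058,0.015,-0.3,0,0,0,0.1],[0.062,0.015,-0.37,0,0,0,0.1],[0.062,0.015,-0.388,0,0,0,0.1],[0.062,0.015,-0.388,0,0,0,0.8],[0.062,0.015,-0.388,0,0,0,0.8],[0.062,0.015,-0.388,0,0,0,0.8],[0.062,0.015,-0.388,0,0,0,0.8],[0.062,0.015,-0.388,0,0,0,0.8]]
  ],
  "newtons": 30
}}

```text
clock: 19.75
eef_pos: [431.2, 283.0, 7.4]
eef_rot: [3.141, -0.35, 0.099]
wrist_force: [-0.0, 0.2, -0.8]
finger_gap: 47.9
finger_force: 0.0
```

>>> {"method": "servo_tool", "body": {
  "motion": [
    [[0,0,0,0,0,0,0.8],[0,0,0,0,0,0,0.8],[0,0,0,0,0,0,0.8],[0,0,0.02,0,0,0,0.8],[0,0,0.08,0,0,0,0.8],[0,0,0.14,0,0,0,0.8],[0,0,0.14,0,0,0,0.8]]
  ]
}}

```text
clock: 20.45
eef_pos: [432.2, 283.8, 80.5]
eef_rot: [-3.14, -0.353, 0.099]
wrist_force: [0.3, 0.5, -1.2]
finger_gap: 41.7
finger_force: 30.0
```

```bash
python3 go.py 588.3 61.8 75 3.1416 -0.349 -0.057
```

```text
[ 0.312 -0.444 -0.011] [-0.001  0.001 -0.05 ] rows 1.0435224631499083
```

>>> {"method": "servo_tool", "body": {
  "motion": [
    [[0.02,-0.08,0,0,0,-0.02,0.8],[0.05,-0.17,0,0,0,-0.05,0.8],[0.08,-0.26,0,0,0,-0.05,0.8],[0.12,-0.35,0,0,0,-0.05,0.8],[0.17,-0.42,0,0,0,-0.05,0.8],[0.24,-0.444,0,0,0,-0.05,0.8],[0.312,-0.444,-0.011,0,0,-0.05,0.8],[0.312,-0.444,-0.011,0,0,-0.05,0.8],[0.312,-0.444,-0.011,0,0,-0.05,0.8]]
  ]
}}

```text
clock: 21.35
eef_pos: [586.1, 60.6, 69.7]
eef_rot: [3.14, -0.346, -0.058]
wrist_force: [-0.1, -0.5, -1.6]
finger_gap: 41.7
finger_force: 30.0
```

```bash
python3 go.py 588.3 61.8 20 3.1416 -0.349 -0.057; python3 -c "
from h import *
s=manip.read_state();print(s['eef_pos'],s['eef_rot'],s['finger_gap'],s['wrist_force']);save(shot('wrist'),'w5.png')"
```

```text
[ 0.004  0.002 -0.099] [ 0.    -0.001  0.   ] rows 0.02236661741159388
[586.1328133   60.57088701  69.74861897] [ 3.14003813 -0.34618965 -0.0575641 ] 41.68319556825168 [-0.06394306 -0.45483678 -1.59039756]
```

View pics/w5.png

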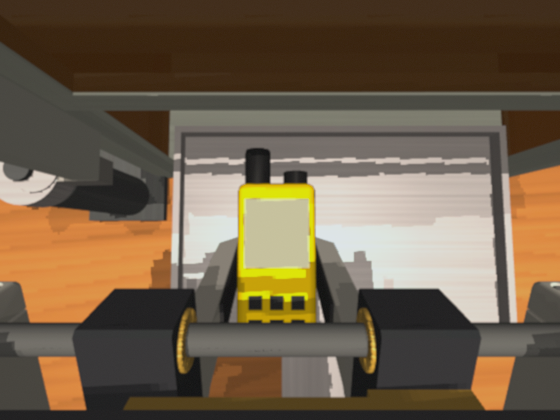

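The wrist view shows the yellow radio held level over the left part of the tray at (277,250), aligned with the walls. Lowering it.

>>> {"method": "servo_tool", "body": {
  "motion": [
    [[0.004,0.002,-0.04,0,0,0,0.8],[0.004,0.002,-0.08,0,0,0,0.8],[0.004,0.002,-0.092,0,0,0,0.8],[0.004,0.002,-0.097,0,0,0,0.8],[0.004,0.002,-0.097,0,0,0,0.8]]
  ]
}}

```text
clock: 21.9
eef_pos: [588.8, 61.8, 23.0]
eef_rot: [3.14, -0.349, -0.057]
wrist_force: [-0.3, 0.4, -1.0]
finger_gap: 41.8
finger_force: 30.0
```

>>> {"method": "servo_tool", "body": {
  "motion": [
    [[0,0,-0.003,0,0,0,0.8],[0,0,-0.004,0,0,0,0.8]]
  ]
}}

```text
clock: 22.1
eef_pos: [589.1, 61.7, 21.1]
eef_rot: [3.14, -0.35, -0.058]
wrist_force: [-1.8, -0.9, 7.9]
finger_gap: 41.9
finger_force: 30.0
```

>>> {"method": "servo_tool", "body": {
  "motion": [
    [[0,0,0,0,0,0,0.35],[0,0,0,0,0,0,0.35],[0,0,0,0,0,0,0.35],[-0.036,0,0.1,0,0,0,0.35],[-0.072,0,0.2,0,0,0,0.35],[-0.12,0,0.27,0,0,0,0.2],[-0.2,-0.03,0.3,0,0,0,0],[-0.25,-0.1,0.34,0,0,0.0,0],[-0.3,-0.19,0.36,0,0,0.02,0],[-0.34,-0.28,0.36,0,0,0.05,0]]
  ]
}}

```text
clock: 23.1
eef_pos: [428.0, -58.9, 201.3]
eef_rot: [3.139, -0.349, 0.071]
wrist_force: [1.2, 0.2, -0.6]
finger_gap: 93.3
finger_force: 0.0
```

```bash
python3 rad.py 20 40 500 680 15 110 48 scene wrist;  python3 rad.py 100 125 350 510 -310 -205 34 wrist; python3 go.py 400 -246 200 3.1416 -0.349 0.1
```

```text
scene top 320 [582.7  63.1] [43.4 91.5] 86.2 z 48.7
scene col 182 [581.5  64.8] [40.4 89.1] 87.4 z 48.3
dark mean 19 [633.  67.  39.]
wrist top 2851 [581.5  60.9] [41.6 89.5] 86.8 z 47.8
wrist col 1783 [581.5  60.8] [41.3 89.4] 86.6 z 47.4
dark mean 214 [643.  64.  35.]
wrist top 2864 [ 427.3 -257.8] [89.8 42.2] 7.0 z 33.7
wrist col 1601 [ 428.3 -256.4] [88.2 40.6] 8.6 z 33.4
dark mean 784 [ 445. -239.   20.]
[-0.057 -0.372 -0.   ] [ 0.001 -0.001  0.012] rows 0.25337779349286776
```

>>> {"method": "servo_tool", "body": {
  "motion": [
    [[-0.01,-0.09,0,0,0,0.005,0],[-0.02,-0.19,0,0,0,0.012,0],[-0.04,-0.28,0,0,0,0.02,0],[-0.057,-0.376,0,0,0,0.02,0],[-0.057,-0.376,0,0,0,0.02,0],[-0.057,-0.376,0,0,0,0.02,0],[-0.057,-0.376,0,0,0,0.02,0]]
  ]
}}

```text
clock: 23.95
eef_pos: [400.8, -244.7, 199.3]
eef_rot: [3.141, -0.344, 0.13]
wrist_force: [-0.4, -0.7, 0.3]
finger_gap: 94.0
finger_force: 0.0
```

```bash
python3 rad.py 100 125 350 510 -310 -205 34 wrist; python3 go.py 434 -256.5 6 3.1416 -0.349 0.125;python3 -c "
from h import *
save(shot('wrist'),'w6.png')"
```

```text
wrist top 2891 [ 427.3 -258.8] [89.1 41.5] 7.5 z 33.7
wrist col 1531 [ 427.8 -257.8] [87.8 39.7] 7.6 z 33.4
dark mean 196 [ 481. -244.   23.]
[ 0.066 -0.024 -0.387] [ 0.    -0.001 -0.002] rows 0.04874924539148303
```

View pics/w6.png

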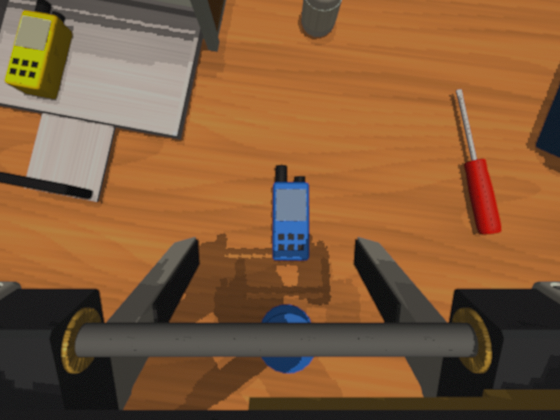

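The wrist view shows the blue radio at (291,220), antenna away from the robot and the spool well behind it. The yellow radio lies flat in the tray at (38,50).

>>> {"method": "servo_tool", "body": {
  "motion": [
    [[0.04,-0.026,-0.1,0,0,0,0.1],[0.05,-0.026,-0.2,0,0,0,0.1],[0.06,-0.026,-0.3,0,0,0,0.1],[0.066,-0.026,-0.37,0,0,0,0.1],[0.066,-0.026,-0.387,0,0,0,0.1],[0.066,-0.026,-0.387,0,0,0,0.8],[0.066,-0.026,-0.387,0,0,0,0.8],[0.066,-0.026,-0.387,0,0,0,0.8],[0.066,-0.026,-0.387,0,0,0,0.8],[0.066,-0.026,-0.387,0,0,0,0.8]]
  ]
}}

```text
clock: 25.05
eef_pos: [433.6, -259.4, 7.0]
eef_rot: [3.139, -0.346, 0.13]
wrist_force: [-0.0, -0.3, -1.0]
finger_gap: 48.5
finger_force: 0.0
```

>>> {"method": "servo_tool", "body": {
  "motion": [
    [[0,0,0,0,0,0,0.8],[0,0,0,0,0,0,0.8],[0,0,0,0,0,0,0.8],[0,0,0.02,0,0,0,0.8],[0,0,0.08,0,0,0,0.8],[0,0,0.15,0,0,0,0.8],[0,0,0.15,0,0,0,0.8]]
  ]
}}

```text
clock: 25.75
eef_pos: [434.7, -260.5, 85.5]
eef_rot: [3.135, -0.349, 0.131]
wrist_force: [0.0, -0.4, -2.1]
finger_gap: 41.8
finger_force: 30.0
```

```bash
python3 go.py 583 -38 80 3.1416 -0.349 -0.057
```

```text
[ 0.297  0.445 -0.011] [ 0.002 -0.    -0.059] rows 1.239631476963079
```

>>> {"method": "servo_tool", "body": {
  "motion": [
    [[0.02,0.08,0,0,0,-0.02,0.8],[0.05,0.17,0,0,0,-0.05,0.8],[0.08,0.26,0,0,0,-0.059,0.8],[0.12,0.35,0,0,0,-0.059,0.8],[0.17,0.42,0,0,0,-0.059,0.8],[0.24,0.445,0,0,0,-0.059,0.8],[0.297,0.445,-0.02,0,0,-0.059,0.8],[0.297,0.445,-0.06,0,0,-0.059,0.8],[0.297,0.445,-0.09,0,0,-0.059,0.8]]
  ]
}}

```text
clock: 26.65
eef_pos: [581.5, -36.1, 34.3]
eef_rot: [3.14, -0.343, -0.055]
wrist_force: [0.0, -0.8, -1.1]
finger_gap: 41.6
finger_force: 30.0
```

>>> {"method": "servo_tool", "body": {
  "motion": [
    [[0,0,-0.02,0,0,0,0.8],[0,0,-0.032,0,0,0,0.8],[0,0,-0.034,0,0,0,0.8]]
  ]
}}

```text
clock: 26.95
eef_pos: [583.3, -36.6, 20.4]
eef_rot: [3.14, -0.349, -0.056]
wrist_force: [-0.3, 2.9, 13.3]
finger_gap: 42.1
finger_force: 30.0
```

>>> {"method": "servo_tool", "body": {
  "motion": [
    [[0,0,0,0,0,0,0.35],[0,0,0,0,0,0,0.35],[0,0,0,0,0,0,0.35],[-0.036,0,0.1,0,0,0,0.35],[-0.072,0,0.2,0,0,0,0.35],[-0.12,0,0.27,0,0,0,0.2],[-0.2,0.03,0.3,0,0,0,0],[-0.3,0.08,0.3,0,0,0.0,0],[-0.4,0.117,0.3,0,0,0,0],[-0.42,0.117,0.3,0,0,0,0]]
  ]
}}

```text
clock: 27.95
eef_pos: [368.9, 22.9, 168.7]
eef_rot: [3.14, -0.345, -0.055]
wrist_force: [0.2, -0.2, 0.9]
finger_gap: 93.6
finger_force: 0.0
```

```bash
python3 rad.py 20 40 500 680 15 110 48 wrist; python3 rad.py 100 125 500 680 -90 10 48 wrist; python3 chk.py|grep -e tray -e knob -e sash; python3 go.py 437.5 20 32 3.1416 -0.44 -0.057; ls pics|tail -3
```

```text
wrist top 3248 [583.3  61.6] [42.2 88.6] 86.7 z 47.8
wrist col 2028 [582.7  61.6] [42.2 87.4] 86.7 z 47.5
dark mean 0 
wrist top 3293 [576.3 -36.7] [42.2 89.2] 87.1 z 47.8
wrist col 1907 [576.3 -35.8] [40.  89.4] 86.5 z 47.5
dark mean 294 [533. -32.  33.]
scene knob 21 [635.8 250.5 163.1] zmax 167.2
scene sashtop 188 [646.3  16.3 327.6] zmax 331.8
scene trayh 51 [432.9  23.4  64.3] zmax 67.3
wrist trayh 910 [431.4  20.6  63.4] zmax 64.6
[ 0.13  -0.004 -0.275] [-0.001 -0.03  -0.   ] rows 0.624180676386342
wrist_r2400.png
wrist_r2800.png
wrist_r2805.png
```

Both radios lie flat on the tray floor. Next I grip the blade and push the tray home.

>>> {"method": "servo_tool", "body": {
  "motion": [
    [[0.01,-0.004,0,-0.001,-0.03,0,0],[0.04,-0.004,-0.07,-0.001,-0.03,0,0],[0.07,-0.004,-0.14,-0.001,-0.03,0,0],[0.1,-0.004,-0.21,-0.001,-0.03,0,0],[0.131,-0.004,-0.273,-0.001,-0.03,0,0],[0.131,-0.004,-0.273,-0.001,-0.03,0,0],[0.131,-0.004,-0.273,-0.001,-0.03,0,0.5],[0.131,-0.004,-0.273,-0.001,-0.03,0,0.5],[0.131,-0.004,-0.273,-0.001,-0.03,0,0.5],[0.131,-0.004,-0.273,-0.001,-0.03,0,0.5]]
  ],
  "newtons": 40
}}

```text
clock: 29.15
eef_pos: [438.0, 19.9, 34.3]
eef_rot: [-3.141, -0.443, -0.057]
wrist_force: [-2.5, -0.7, 7.3]
finger_gap: 79.7
finger_force: 40.0
```

>>> {"method": "servo_tool", "body": {
  "motion": [
    [[0.01,0,0,0,0,0,0.5],[0.03,-0.002,0,0,0,0,0.5],[0.055,-0.003,0,0,0,0,0.5],[0.08,-0.005,0,0,0,0,0.5],[0.105,-0.006,0,0,0,0,0.5],[0.13,-0.007,0,0,0,0,0.5],[0.155,-0.009,0,0,0,0,0.5],[0.18,-0.01,0,0,0,0,0.5],[0.205,-0.012,0,0,0,0,0.5],[0.23,-0.013,0,0,0,0,0.5]]
  ]
}}

```text
clock: 30.15
eef_pos: [553.5, 13.3, 34.3]
eef_rot: [-3.141, -0.442, -0.057]
wrist_force: [-3.9, -2.9, 6.4]
finger_gap: 79.9
finger_force: 40.0
```

>>> {"method": "servo_tool", "body": {
  "motion": [
    [[0.02,-0.001,0,0,0,0,0.5],[0.035,-0.002,0,0,0,0,0.5],[0.044,-0.003,0,0,0,0,0.5],[0.049,-0.003,0,0,0,0,0.5],[0.05,-0.003,0,0,0,0,0.5],[0.05,-0.003,0,0,0,0,0.5]]
  ]
}}

```text
clock: 30.75
eef_pos: [578.4, 11.9, 34.3]
eef_rot: [-3.14, -0.443, -0.057]
wrist_force: [0.4, 0.3, 5.7]
finger_gap: 79.8
finger_force: 40.0
```

>>> {"method": "servo_tool", "body": {
  "motion": [
    [[0,0,0,0,0,0,0],[0,0,0,0,0,0,0],[0,0,0,0,0,0,0],[-0.03,0,0.07,0,0,0,0],[-0.06,0,0.14,0,0,0,0],[-0.1,0,0.22,0,0,0,0],[-0.15,0,0.28,0,0,0,0.2],[-0.15,0,0.28,0,0,0,0.5]]
  ]
}}

```text
clock: 31.55
eef_pos: [502.0, 12.0, 176.7]
eef_rot: [-3.14, -0.445, -0.057]
wrist_force: [0.9, -0.9, -1.5]
finger_gap: 81.6
finger_force: 0.0
```

```bash
python3 chk.py|grep -e tray -e knob -e sash -e 3.14; python3 rad.py 20 40 580 780 10 110 48 wrist;python3 go.py 570 250 250 3.1416 0 -0.057; python3 -c "
from h import *
save(shot('wrist'),'w7.png')"
```

```text
scene knob 20 [636.3 250.7 164.6] zmax 166.6
scene sashtop 189 [646.2  16.2 327.9] zmax 331.2
scene trayh 50 [572.7  14.8  64.1] zmax 67.2
wrist sashtop 1688 [643.6   7.4 208. ] zmax 210.9
wrist trayh 848 [571.5  12.1  63.3] zmax 64.6
31.65 [502.3  12.  172.9] [-3.141 -0.44  -0.057] 73.44488569535447
wrist top 945 [693.7  55.4] [41.8 30. ] 88.0 z 47.5
wrist col 877 [693.7  55.4] [41.8 30. ] 88.0 z 47.4
dark mean 0 
[0.135 0.476 0.156] [ 0.008  0.139 -0.   ] rows 2.923447352771414
```

View pics/w7.png

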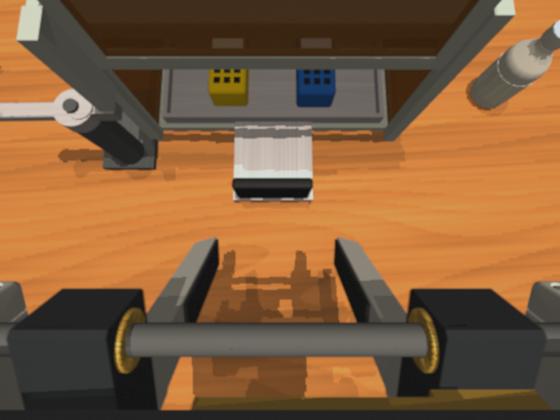

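The wrist view shows both radios flat inside the hood (rows 70–105), with the tray home. Next is the lever.

>>> {"method": "servo_tool", "body": {
  "motion": [
    [[0,0.05,0.06,0.002,0.04,0,0.5],[0.02,0.13,0.1,0.004,0.09,0,0.5],[0.05,0.22,0.1,0.008,0.139,0,0.5],[0.08,0.31,0.1,0.008,0.139,0,0.5],[0.1,0.4,0.1,0.008,0.139,0,0.5],[0.18,0.474,0.1,0.008,0.139,0,0.5],[0.267,0.474,0.1,0.008,0.139,0,0.5],[0.267,0.474,0.1,0.008,0.139,0,0.5],[0.267,0.474,0.1,0.008,0.139,0,0.5],[0.267,0.474,0.1,0.008,0.139,0,0.5]]
  ],
  "newtons": 15
}}

```text
clock: 32.75
eef_pos: [635.2, 248.8, 221.6]
eef_rot: [-3.141, -0.0, -0.057]
wrist_force: [0.6, -1.0, 0.6]
finger_gap: 47.2
finger_force: 0.0
```

```bash
python3 go.py 635.5 249.2 126 3.1416 0 -0.057
```

```text
[ 0.001  0.001 -0.191] [-0.  0. -0.] rows 0.00564806599312679
```

>>> {"method": "servo_tool", "body": {
  "motion": [
    [[0.001,0.001,-0.09,0,0,0,0.5],[0.001,0.001,-0.17,0,0,0,0.5],[0.001,0.001,-0.19,0,0,0,0.5],[0.001,0.001,-0.19,0,0,0,0.9],[0.001,0.001,-0.19,0,0,0,0.9],[0.001,0.001,-0.19,0,0,0,0.9],[0.001,0.001,-0.19,0,0,0,0.9],[0.001,0.001,-0.19,0,0,0,0.9],[0.001,0.001,-0.19,0,0,0,0.9]]
  ]
}}

```text
clock: 33.65
eef_pos: [636.8, 249.1, 129.1]
eef_rot: [-3.14, -0.003, -0.057]
wrist_force: [-1.4, -4.0, 5.9]
finger_gap: 16.0
finger_force: 15.0
```

>>> {"method": "servo_tool", "body": {
  "motion": [
    [[-0.02,-0.001,0,0,0,0,0.9],[-0.04,-0.005,0,0,0,0,0.9],[-0.06,-0.012,0,0,0,0,0.9],[-0.079,-0.022,0,0,0,0,0.9],[-0.096,-0.034,0,0,0,0,0.9],[-0.112,-0.049,0,0,0,0,0.9],[-0.125,-0.066,0,0,0,0,0.9],[-0.135,-0.084,0,0,0,0,0.9],[-0.142,-0.104,0,0,0,0,0.9],[-0.145,-0.125,0,0,0,0,0.9]]
  ]
}}

```text
clock: 34.65
eef_pos: [562.0, 188.4, 128.8]
eef_rot: [-3.138, 0.001, -0.055]
wrist_force: [-13.6, 6.1, 9.9]
finger_gap: 15.4
finger_force: 15.0
```

>>> {"method": "servo_tool", "body": {
  "motion": [
    [[0,-0.005,0,0,0,0,0.9],[0,-0.005,0,0,0,0,0.9]]
  ]
}}

```text
clock: 34.85
eef_pos: [562.4, 184.7, 128.6]
eef_rot: [-3.14, 0.001, -0.057]
wrist_force: [-17.0, -0.1, 10.9]
finger_gap: 15.5
finger_force: 15.0
```

>>> {"method": "servo_tool", "body": {
  "motion": [
    [[0,0,0,0,0,0,0.5],[0,0,0,0,0,0,0.5],[0,0,0.04,0,0,0,0.5],[0,0,0.14,0,0,0,0.5],[0,0,0.24,0,0,0,0.5],[0,0,0.34,0,0,0.04,0.5],[0,0,0.44,0,0,0.09,0.5],[0,0,0.49,0,0,0.13,0.5],[0.03,-0.05,0.49,0,0,0.18,0.5],[0.06,-0.13,0.49,0,0,0.22,0.5]]
  ]
}}

```text
clock: 35.85
eef_pos: [594.1, 120.2, 373.6]
eef_rot: [-3.141, -0.004, 0.643]
wrist_force: [1.0, 0.6, -0.6]
finger_gap: 47.2
finger_force: 0.0
```

```bash
python3 go.py 647 9 375 3.1416 0 1.514;python3 chk.py|grep -e tray -e knob -e sash
```

```text
[ 0.106 -0.222  0.003] [-0.001  0.     0.277] rows 5.804364541031222
scene knob 18 [561.4 187.2 165.5] zmax 168.4
scene sashtop 103 [647.4  44.3 327.6] zmax 330.8
scene trayh 37 [573.8  30.   64.7] zmax 66.8
wrist knob 121 [564.4 183.8 164.3] zmax 165.9
wrist sashtop 2315 [647.6  18.9 327.2] zmax 328.4
wrist trayh 286 [574.3  14.9  63.6] zmax 64.9
```

>>> {"method": "servo_tool", "body": {
  "motion": [
    [[0.03,-0.08,0.003,0,0,0.05,0.5],[0.07,-0.16,0.003,0,0,0.1,0.5],[0.106,-0.222,0.003,0,0,0.15,0.5],[0.106,-0.222,0.003,0,0,0.2,0.5],[0.106,-0.222,0.003,0,0,0.24,0.5],[0.106,-0.222,0.003,0,0,0.277,0.5],[0.106,-0.222,0.003,0,0,0.277,0.5],[0.106,-0.222,-0.06,0,0,0.277,0.5],[0.106,-0.222,-0.135,0,0,0.277,0.5],[0.106,-0.222,-0.135,0,0,0.277,0.5]]
  ],
  "newtons": 40
}}

```text
clock: 36.95
eef_pos: [645.5, 8.8, 300.2]
eef_rot: [-3.132, -0.001, 1.5]
wrist_force: [0.1, 0.2, -0.8]
finger_gap: 46.9
finger_force: 0.0
```

>>> {"method": "servo_tool", "body": {
  "motion": [
    [[0,0,0,0,0,0,1],[0,0,0,0,0,0,1],[0,0,0,0,0,0,1],[0,0,0,0,0,0,1],[0,0,0,0,0,0,1]]
  ]
}}

```text
clock: 37.45
eef_pos: [646.8, 8.5, 305.6]
eef_rot: [-3.141, -0.002, 1.504]
wrist_force: [-1.1, 0.5, 2.4]
finger_gap: 11.8
finger_force: 40.0
```

>>> {"method": "servo_tool", "body": {
  "motion": [
    [[0,0,-0.02,0,0,0,1],[0,0,-0.05,0,0,0,1],[0,0,-0.08,0,0,0,1],[0,0,-0.11,0,0,0,1],[0,0,-0.14,0,0,0,1],[0,0,-0.17,0,0,0,1],[0,0,-0.2,0,0,0,1],[0,0,-0.214,0,0,0,1],[0,0,-0.218,0,0,0,1],[0,0,-0.218,0,0,0,1]]
  ]
}}

```text
clock: 38.45
eef_pos: [646.8, 8.4, 196.7]
eef_rot: [-3.141, -0.002, 1.504]
wrist_force: [-1.9, 0.3, 4.9]
finger_gap: 11.6
finger_force: 40.0
```

>>> {"method": "servo_tool", "body": {
  "motion": [
    [[0,0,0,0,0,0,0.5],[0,0,0,0,0,0,0.5],[0,0,0,0,0,0,0.5],[0,0,0.06,0,0,0,0.5],[0,0,0.15,0,0,-0.03,0.5],[-0.04,0.07,0.18,0,0,-0.07,0.5],[-0.08,0.15,0.18,0,0,-0.12,0.5],[-0.12,0.24,0.18,0,0,-0.16,0.5],[-0.16,0.32,0.18,0,0,-0.21,0.5],[-0.168,0.354,0.18,0,0,-0.25,0.5]]
  ]
}}

```text
clock: 39.45
eef_pos: [561.0, 188.5, 286.5]
eef_rot: [-3.14, -0.002, 0.716]
wrist_force: [1.7, -0.6, -0.1]
finger_gap: 47.1
finger_force: 0.0
```

```bash
python3 go.py 563 186 270 3.1416 0 -0.057;python3 chk.py|grep -e tray -e knob -e sash
```

```text
[ 0.004 -0.005 -0.033] [-0.001  0.001 -0.246] rows 5.152006856267587
scene knob 20 [562.2 186.1 164.9] zmax 167.0
scene sashtop 145 [645.7  11.  218.7] zmax 223.3
scene trayh 13 [571.7 -17.   64.2] zmax 65.9
wrist knob 187 [564.1 185.3 164.4] zmax 165.7
wrist sashtop 1618 [646.7  21.6 218.2] zmax 219.5
wrist trayh 376 [574.4  15.8  63.5] zmax 64.9
```

Sash down. Last, lock the lever.

>>> {"method": "servo_tool", "body": {
  "motion": [
    [[0.004,-0.003,0,0,0,-0.05,0.5],[0.004,-0.003,0,0,0,-0.1,0.5],[0.004,-0.003,0,0,0,-0.15,0.5],[0.004,-0.003,0,0,0,-0.2,0.5],[0.004,-0.003,0,0,0,-0.246,0.5],[0.004,-0.003,0,0,0,-0.246,0.5],[0.004,-0.003,0,0,0,-0.246,0.5],[0.004,-0.003,-0.1,0,0,-0.246,0.5],[0.004,-0.003,-0.2,0,0,-0.246,0.5],[0.004,-0.003,-0.317,0,0,-0.246,0.5]]
  ],
  "newtons": 15
}}

```text
clock: 40.55
eef_pos: [564.7, 183.5, 134.5]
eef_rot: [-3.14, -0.002, -0.048]
wrist_force: [0.5, -0.1, -0.1]
finger_gap: 47.1
finger_force: 0.0
```

>>> {"method": "servo_tool", "body": {
  "motion": [
    [[0,0,0,0,0,0,0.5],[0,0,0,0,0,0,0.9],[0,0,0,0,0,0,0.9],[0,0,0,0,0,0,0.9],[0,0,0,0,0,0,0.9],[0,0,0,0,0,0,0.9]]
  ]
}}

```text
clock: 41.15
eef_pos: [565.3, 184.1, 137.4]
eef_rot: [-3.14, -0.004, -0.053]
wrist_force: [-0.8, -0.4, 7.3]
finger_gap: 15.5
finger_force: 15.0
```

>>> {"method": "servo_tool", "body": {
  "motion": [
    [[0.002,0.021,0,0,0,0,0.9],[0.007,0.044,0,0,0,0,0.9],[0.018,0.065,0,0,0,0,0.9],[0.03,0.082,0,0,0,0,0.9],[0.046,0.097,0,0,0,0,0.9],[0.063,0.109,0,0,0,0,0.9],[0.082,0.119,0,0,0,0,0.9],[0.102,0.126,0,0,0,0,0.9],[0.122,0.13,0,0,0,0,0.9],[0.14,0.131,0,0,0,0,0.9]]
  ]
}}

```text
clock: 42.15
eef_pos: [635.0, 249.1, 136.5]
eef_rot: [-3.141, -0.001, -0.054]
wrist_force: [-4.6, -6.1, 5.2]
finger_gap: 16.0
finger_force: 15.0
```

>>> {"method": "servo_tool", "body": {
  "motion": [
    [[0,0,0,0,0,0,0.9],[0,0,0,0,0,0,0.9]]
  ]
}}

```text
clock: 42.35
eef_pos: [635.4, 249.1, 136.6]
eef_rot: [-3.14, -0.003, -0.054]
wrist_force: [2.4, -4.6, 4.1]
finger_gap: 15.7
finger_force: 15.0
```

>>> {"method": "servo_tool", "body": {
  "motion": [
    [[0,0,0,0,0,0,0.5],[0,0,0,0,0,0,0.5],[0,0,0,0,0,0,0.5],[0,0,0.06,0,0,0,0.5],[0,0,0.15,0,0,0,0.5],[-0.1,0,0.2,0,0,0,0.5],[-0.2,0,0.2,0,0,0,0.5],[-0.2,0,0.2,0,0,0,0.5],[-0.2,0,0.2,0,0,0,0.5]]
  ]
}}

```text
clock: 43.25
eef_pos: [534.1, 249.9, 236.9]
eef_rot: [-3.14, -0.003, -0.053]
wrist_force: [0.4, -0.5, 0.7]
finger_gap: 47.2
finger_force: 0.0
```

```bash
python3 chk.py|grep -e tray -e knob -e sash; python3 -c "
from h import *
save(shot('wrist'),'w8.png')"
```

```text
scene knob 18 [635.7 250.8 165.7] zmax 168.1
scene sashtop 146 [645.7  11.9 218.9] zmax 222.5
scene trayh 54 [572.3  18.2  64.6] zmax 67.5
wrist knob 346 [635.7 248.6 164.4] zmax 165.6
wrist trayh 644 [573.9  14.4  63.4] zmax 64.8
```

View pics/w8.png

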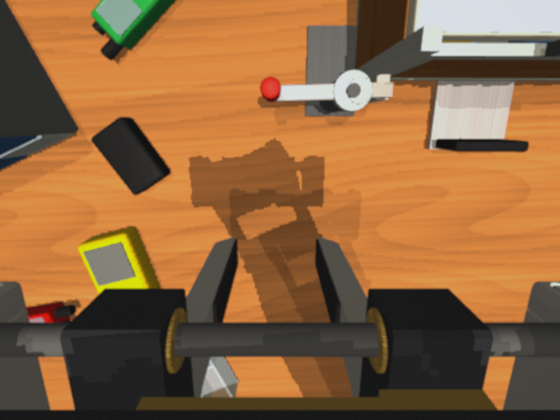

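The wrist view shows the lever locked sideways (knob at (270,89)), the sash down and the tray home. The robot is clear of everything.

```bash
python3 -c "
from cell import manip
print(manip.sign_off())"
```

```text
the job is handed in; nothing more can be done
None
```

The job is handed in at about 43 s on the robot's clock (no verdict came back): both radios on the bench (yellow and blue) lie flat, window up, on the tray; the tray is home, the sash is down and the lever is locked, by the last camera checks.

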